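# Enamel tins back on the drip board in order of size

## Task

Stand the four paint tins upright on the row of drip saucers, one in the middle of each saucer, in order of size: the largest on the saucer next to the jar of brushes, then smaller and smaller along the row to the smallest at the far end. Leave the jar of brushes and the glass tumbler standing where they are.

Things in the scene. Friction and masses are not known exactly. Their poses are not given: they have to be found in the camera images.
- tin_xl: The largest of four closed round lever-lid paint tins: bare tinplate with a blank cream paper label and a few dried paint runs, 62 mm across, 100 mm high, about 420 g, standing upright on the bench. Origin: centre of its underside; z up along the tin. Round, so its yaw means nothing
- tin_l: The second largest of four closed round lever-lid paint tins: bare tinplate with a blank cream paper label and a few dried paint runs, 54 mm across, 80 mm high, about 260 g, standing upright on the bench. Origin: centre of its underside; z up along the tin. Round, so its yaw means nothing
- tin_m: The third largest of four closed round lever-lid paint tins: bare tinplate with a blank cream paper label and a few dried paint runs, 46 mm across, 62 mm high, about 150 g, standing upright on the bench. Origin: centre of its underside; z up along the tin. Round, so its yaw means nothing
- tin_s: The smallest of four closed round lever-lid paint tins: bare tinplate with a blank cream paper label and a few dried paint runs, 38 mm across, 46 mm high, about 80 g, standing upright on the bench. Origin: centre of its underside; z up along the tin. Round, so its yaw means nothing
- saucer_a: One of four like white enamel drip saucers with dark rims, fixed in a straight row, 92 mm from centre to centre, on a fixed brown board at the far side of the bench. 90 mm across the rim, 84 mm inside at its floor, floor 3 mm thick, rim 7 mm high. Origin: centre of its underside, 12 mm above the bench (so a tin stands 15 mm above the bench). Letters do not follow the row: any saucer may be at any place in it
- saucer_b: Another of the four like drip saucers in the row; all is as for saucer_a
- saucer_c: Another of the four like drip saucers in the row; all is as for saucer_a
- saucer_d: Another of the four like drip saucers in the row; all is as for saucer_a
- brush_jar: Green glass jar, 68 mm across, 95 mm high, with six brushes standing in it up to 195 mm above its foot, within 30 mm of its axis. Loose, 600 g. Stands on the board at one end of the row, left or right, in line with it, about 115 mm from the nearest saucer's centre (an oblong steel can, 62 x 40 x 121 mm, stands likewise at the other end). Origin: centre of its underside, 12 mm above the bench
- tumbler: Empty clear glass tumbler, 64 mm across the rim, 85 mm high, loose, standing upright on the bench among the tins (a blue roll of tape, 76 mm across and 24 mm high, lies likewise on the other side). Origin: centre of its underside
Things that resemble listed ones, but are neither listed nor needed, are in the scene too. What is shaped like the tin_xl but red is not meant. Leave any purple look-alike of the tin_l alone.

How it is judged:
By the outcome, as a careful person would: the job done as asked, in the order asked, and still so for the second after the job is handed in, with the robot touching nothing.
It also fails if it takes over 120 s, if anything falls off the work surface, if the arm or the gripper's body presses on something with over 40 N, if the wrist force passes 120 N, or if a joint passes its speed limit or range.

## Robot

A 6-joint arm with a two-finger parallel gripper is mounted at the origin on the work surface. World frame = base frame: x ahead of the robot, y to its left, z up, the work surface at z = 0. Lengths are in m, angles in rad, forces in N, time in s.
With the tool pointing down it reaches from about 0.425 to 1.125 m from the base axis. Payload 14.9 kg.
Tool frame: the origin (TCP) lies at the very end of the fingers, on their centre line; the grasp point (between the pads) lies 19 mm behind it; z points along the fingers, y is the direction in which the jaws open and shut (so a half turn about z gives the same grasp; the last joint's range is limited). The gripper opens to 91 mm and grips with 3 to 60 N. Pads are 32 mm wide; open, the fingers measure 118 mm over their backs; the gripper's body (76 mm by 178 mm) begins 60 mm behind the grasp point.
Start: joints at [-1.298, 0.379, 1.734, -0, 1.028, -0.033], TCP at [0.211, -0.668, 0.214] pointing down, gripper open.
Joint ranges: [-2.77, 2.77], [-0.74, 2.19], [0, 2.66], [-1.06, 4.2], [0.31, 2.87], [-3.08, 3.08]. Speed limits (rad/s): [1.89, 1.89, 2.39, 3.14, 3.14, 3.14].

## Interface

Orientations are given as a unit quaternion [w, x, y, z].
In Python, from bench import manip gives the robot as it stands. The module is installed in compiled form; this text tells all that it offers.
- The arm moves only by the tool drive_tool, never from a script. Its argument "moves" is one flat list of numbers, 7 for each row, row after row: the turn, a rotation vector about the tool's x, y, z in rad, then the shift along the tool's x, y, z in mm, then the gripper command: -1 is shut, 1 is fully open, values between are in proportion. A call has 1 to 10 rows; each row shifts and turns the commanded pose from where the row before left it, along the tool's axes as they then stand; what a row does not reach is not made up. A row lasts 1/12 s, in which the tool goes at most 41.7 mm and 7.16 degrees, less where a joint would pass 70% of its speed; a pose out of reach is approached as far as the arm can. A call with a gripper value outside its range is refused whole. The fingers move at their own pace and stop on an object; the grip force is fixed at half the most. Time passes only in rows, so rows that do not move let the fingers close. It gives the time, the measured TCP pose, the force and the opening at its end, in the units of the state.
- manip.observe(): the state, without advancing time (a new reading comes with each control period).
- manip.camera(name): name is "scene" or "side" or "wrist"; returns a dict with "img" (400x640x3 uint8, red, green, blue), "fovy" (degrees; the focal length in pixels is half the picture's height over the tangent of half this angle, whatever the lens; pixels are square), "cx", "cy" (the principal point, pixels), "R" (3x3) and "t" (3): a world point X has camera coordinates R X + t. Camera axes: x right, y down, z forward; pixel columns grow to the right and rows downward; lengths in m; the calibration is good to about 2 mm. The wrist camera is an equidistant fisheye: a pixel r from the principal point sees the ray r / f radians off the axis. A picture is of the moment at which its call begins. There is no depth.
- manip.sign_off(): hands the job in, once; it reports no verdict.
Trained networks look in the newest picture that a camera, given by its name, has taken for a name from the list of things; names that differ only in an ending like _2 or _b are one class to them, and where a whole thing is asked for, a point or a joint stands for the part that bears it (a point fixed in the world has none). Each returns a list of dicts, best first, with "score" (0 to 1); they miss things now and then, are a little off and sometimes report something else, mostly with a low value. They report only what shows in the picture. A call takes as long as a camera call. They do not tell look-alikes from the thing itself.
- manip.silhouettes(label, camera): "pixels" (400x640 bool, what is visible of it) and "box" ([centre column, centre row, width, height] in pixels, round what is visible of it).
The state is a dict: "time_s": time; "joints": joint angles; "joint_vel": joint speeds; "effort": joint torques, N m; "tool_pos": TCP position; "eef_rot": TCP orientation; "contact_force": force on the tool from outside, world axes, zero at the start; "ft_torque": the same for the moment, N m; "grip_width": finger opening in m.
Only numpy, scipy, OpenCV 4.12 (cv2) and the standard library are available. Lean on these libraries where they do the work, as an engineer would, in place of code of your own. Each camera call takes 0.05 s, during which the arm holds its last target. There are 200 camera calls.

## Working session

There is one attempt and no reset: what is moved stays moved. The work goes in short steps, Python scripts to look and compute and a tool call to move; the robot and the scene stay as the last step left them, time stands still between calls to the robot, and variables do not carry over. Pictures are saved under pics/ and viewed, about 12 in all and at most 16, crops included, and the job is handed in when it is done.

Besides the shell and the picture viewer there is one more tool, called after "Request:" in YAML: its name, and indented under it one key for each argument. drive_tool: Moves the arm, as the interface text tells. Its arguments: {"type":"object","properties":{"moves":{"type":"array"}},"required":["moves"]}

```bash
mkdir -p pics; ls; cat > h.py <<'E'
from bench import manip
import numpy as np, cv2
def save(c,name):
    cv2.imwrite('pics/'+name,c['img'][:,:,::-1])
def f(c): return 200/np.tan(np.radians(c['fovy'])/2)
E
python3 - <<'E'
from h import *
s=manip.observe(); print(s['time_s'],s['tool_pos'],s['eef_rot'],s['grip_width'])
for n in('scene','side','wrist'):
    c=manip.camera(n); save(c,n+'0.png'); print(n,f(c),c['cx'],c['cy'],np.round(c['R'],3).tolist(),c['t'], (-c['R'].T@c['t']))
E
```

```text
pics
0.0 [ 0.21062323 -0.66714982  0.21328313] [-5.34131242e-04  9.88331733e-01  1.52315769e-01 -7.76852081e-05] 0.09111672010124781
scene 505.85992692888226 321.53718666488476 198.0068760898682 [[-0.537, 0.844, -0.012], [0.591, 0.366, -0.719], [-0.602, -0.393, -0.695]] [ 0.23570684 -0.27971723  1.71534586] [1.32461652 0.57744488 0.99406204]
side 423.31785107640354 318.4918734792767 193.02307744411638 [[-0.949, -0.315, 0.003], [-0.176, 0.521, -0.835], [0.261, -0.793, -0.55]] [0.50256544 0.10725157 0.93812963] [0.25078789 0.84633295 0.60414244]
wrist 309.70691628693146 318.5946767329709 202.85943369377506 [[0.302, -0.953, -0.001], [-0.915, -0.29, 0.282], [-0.269, -0.085, -0.959]] [-0.69973752 -0.03198033  0.39132389] [ 0.28715662 -0.64332599  0.38400844]
```

View pics/scene0.png

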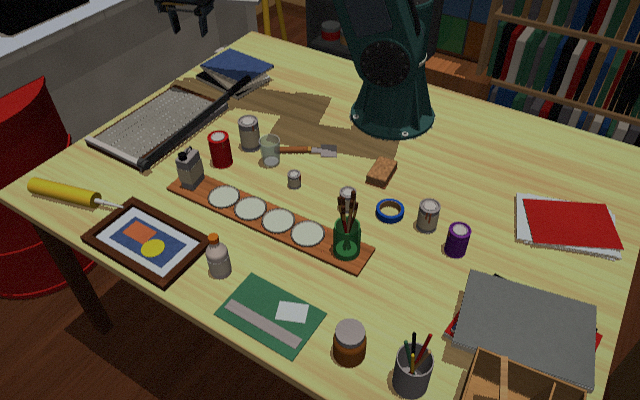

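View pics/side0.png

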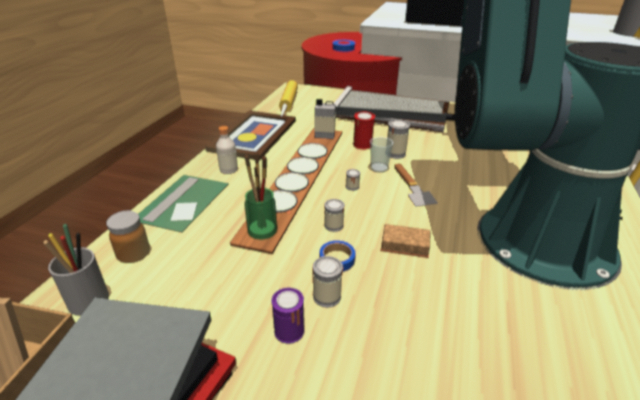

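The scene view shows bare tins at (249,132), (294,179), (347,195, behind the brushes) and (428,214). The red one is at (220,148) and the purple one at (457,239). The jar is at (347,238) and the saucers run from (307,233) to (223,197). In the side view the tins are at (397,137), (353,179), (334,214) and (327,280). Next I measure from both views.

```bash
cat >> h.py <<'E'
from scipy.optimize import least_squares
def proj(c,X):
    p=X@c['R'].T+c['t']; return p[:,:2]/p[:,2:]*f(c)+[c['cx'],c['cy']]
def cyl(x,y,z,r,h):
    a=np.linspace(0,2*np.pi,60); o=np.c_[x+r*np.cos(a),y+r*np.sin(a)]
    return np.r_[np.c_[o,0*a+z],np.c_[o,0*a+z+h]]
def edges(b): return np.array([b[0]-b[2]/2,b[0]+b[2]/2,b[1]-b[3]/2,b[1]+b[3]/2])
def pe(c,X):
    p=proj(c,X); return np.r_[p[:,0].min(),p[:,0].max(),p[:,1].min(),p[:,1].max()]
def ray(c,u,v):
    d=c['R'].T@np.array([(u-c['cx'])/f(c),(v-c['cy'])/f(c),1]); o=-c['R'].T@c['t']; return o,d
def onz(c,u,v,z):
    o,d=ray(c,u,v); return o+d*(z-o[2])/d[2]
def tri(a,b):
    (o1,d1),(o2,d2)=a,b; A=np.c_[d1,-d2]; s=np.linalg.lstsq(A,o2-o1,rcond=None)[0]
    p,q=o1+s[0]*d1,o2+s[1]*d2; return (p+q)/2,np.linalg.norm(p-q)
E
python3 - <<'E'
from h import *
import pickle
C={n:manip.camera(n) for n in('scene','side')}
D={}
for l in('tin_xl','saucer_a','brush_jar','tumbler','tin_s','tin_m','tin_l'):
    for n in C:
        r=manip.silhouettes(l,n); D[l,n]=r
        for q in r: print(l,n,round(q['score'],2),np.round(q['box'],1), onz(C[n],q['box'][0],q['box'][1],.03).round(3))
pickle.dump((C,D),open('d.pkl','wb'))
E
```

```text
tin_xl scene 0.91 [246.3 132.8  15.   38.9] [ 0.364 -0.33   0.03 ]
tin_xl scene 0.87 [220.1 150.3  25.9  37.8] [ 0.476 -0.343  0.03 ]
tin_xl side 0.94 [364.4 128.7  23.9  38.6] [ 0.502 -0.384  0.03 ]
tin_xl side 0.67 [398.6 139.5  28.5  36.6] [ 0.385 -0.341  0.03 ]
saucer_a scene 0.98 [307.2 235.3  35.5  25.2] [0.624 0.075 0.03 ]
saucer_a scene 0.8 [250.5 208.7  32.8  26. ] [ 0.625 -0.108  0.03 ]
saucer_a scene 0.6 [277.8 220.9  37.2  26.3] [ 0.623 -0.019  0.03 ]
saucer_a scene 0.6 [221.9 197.4  39.7  23.5] [ 0.632 -0.202  0.03 ]
saucer_a side 0.94 [292.7 182.8  36.4  20.5] [ 0.601 -0.005  0.03 ]
saucer_a side 0.93 [285.9 202.9  22.9  21. ] [0.583 0.084 0.03 ]
saucer_a side 0.54 [313.  152.6  29.6  20.1] [ 0.605 -0.177  0.03 ]
brush_jar scene 0.56 [347.6 227.7  27.8  71.9] [0.547 0.149 0.03 ]
brush_jar side 0.64 [259.1 196.4  34.4  87.7] [0.656 0.079 0.03 ]
tumbler scene 0.57 [269.8 149.6  19.8  35.5] [ 0.393 -0.216  0.03 ]
tumbler side 0.61 [382.6 155.4  20.9  37.2] [ 0.412 -0.225  0.03 ]
tin_s scene 0.82 [292.1 181.1  11.3  20.5] [ 0.475 -0.076  0.03 ]
tin_s scene 0.76 [458.1 241.7
[... 722 characters left out ...]
.03 ]
tin_m side 0.73 [289.2 314.4  35.7  58.9] [0.452 0.394 0.03 ]
tin_m side 0.59 [353.6 179.2  17.3  21.4] [ 0.458 -0.072  0.03 ]
tin_m side 0.56 [326.5 284.2  32.   51.5] [0.412 0.306 0.03 ]
tin_l scene 0.82 [292.1 181.1  11.3  20.5] [ 0.475 -0.076  0.03 ]
tin_l scene 0.76 [458.1 241.7  28.8  40.7] [0.442 0.408 0.03 ]
tin_l scene 0.72 [427.3 216.2  27.8  33.5] [0.401 0.306 0.03 ]
tin_l scene 0.72 [346.9 197.8  13.1  24.1] [0.452 0.091 0.03 ]
tin_l side 0.87 [330.9 215.6  19.7  37.7] [0.467 0.099 0.03 ]
tin_l side 0.73 [289.2 314.4  35.7  58.9] [0.452 0.394 0.03 ]
tin_l side 0.59 [353.6 179.2  17.3  21.4] [ 0.458 -0.072  0.03 ]
tin_l side 0.56 [326.5 284.2  32.   51.5] [0.412 0.306 0.03 ]
```

View pics/wrist0.png

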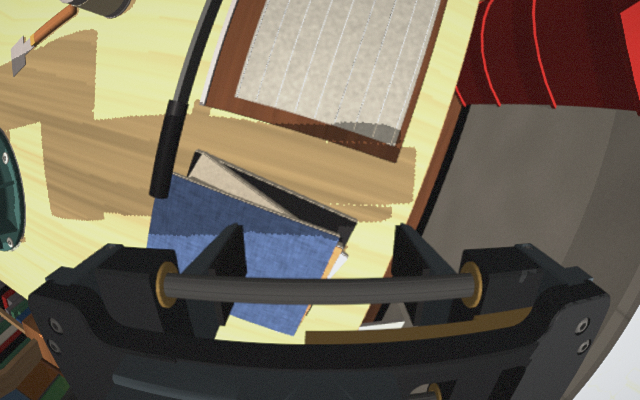

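Request:
drive_tool:
  moves: [0, 0, 0.102, 0, 0, -40, 1, 0, 0, 0.102, 0, 0, -40, 1, 0, 0, 0.102, 0, 0, -40, 1, 0, 0, 0, 13, -34, -4, 1, 0, 0, 0, 13, -34, -4, 1, 0, 0, 0, 13, -34, -4, 1, 0, 0, 0, 13, -34, -4, 1, 0, 0, 0, 13, -34, -4, 1, 0, 0, 0, 13, -34, -4, 1, 0, 0, 0, 13, -34, -4, 1]

```text
time_s: 1.78
tool_pos: [0.302, -0.4279, 0.3621]
eef_rot: [0.0, 1.0, -0.0, 0.0]
contact_force: [0.1, -0.1, -0.2]
grip_width: 0.0911
```

Request:
drive_tool:
  moves: [0, 0, 0, 13, -34, -4, 1, 0, 0, 0, 13, -34, -4, 1, 0, 0, 0, 13, -34, -4, 1, 0, 0, 0, 13, -34, -4, 1, 0, 0, 0, 13, -34, -4, 1, 0, 0, 0, 13, -34, -4, 1, 0, 0, 0, 13, -34, -4, 1, 0, 0, 0, 13, -34, -4, 1, 0, 0, 0, 13, -34, -4, 1, 0, 0, 0, 13, -34, -4, 1]

```text
time_s: 2.62
tool_pos: [0.432, -0.0878, 0.4025]
eef_rot: [0.0, 1.0, -0.0, 0.0]
contact_force: [1.6, -0.9, 0.1]
grip_width: 0.0911
```

```bash
python3 - <<'E'
from h import *
s=manip.observe(); print(s['time_s'],s['tool_pos'],s['eef_rot'],s['grip_width'])
c=manip.camera('wrist'); save(c,'w1.png'); import pickle
D={l:manip.silhouettes(l,'wrist') for l in ('tin_xl','tin_s','saucer_a','brush_jar','tumbler')}
for l in D:
  for q in D[l]: print(l,round(q['score'],2),np.round(q['box'],1))
pickle.dump((c,D),open('w1.pkl','wb')); print(-c['R'].T@c['t'])
E
```

```text
2.6167 [ 0.43199653 -0.08777558  0.40247006] [ 1.07905323e-04  9.99999898e-01 -1.38638409e-04  4.15440974e-04] 0.09108061720081967
tin_xl 0.86 [455.9 131.4  50.6  38.7]
tin_s 0.95 [126.1 177.4  44.5  33.9]
tin_s 0.92 [ 88.6 161.4  39.4  26.5]
tin_s 0.67 [313.6 141.8  23.9  21. ]
tin_s 0.66 [217.6 147.2  34.9  26.8]
saucer_a 0.93 [389.4  57.2  47.4  46.5]
saucer_a 0.75 [336.5  58.1  52.4  48.9]
saucer_a 0.75 [285.6  58.8  48.1  47.6]
saucer_a 0.72 [234.7  63.9  46.7  52.3]
brush_jar 0.92 [153.1  70.   85.5  43.5]
tumbler 0.88 [385.2 175.3  37.5  41. ]
[ 0.51204048 -0.0878061   0.57318485]
```

View pics/w1.png

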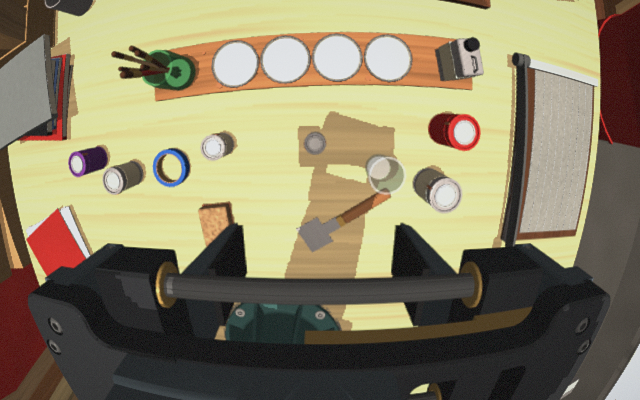

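The wrist view shows the saucers at (236,63), (286,59), (337,57) and (388,58), with the jar at the left end (174,70). Bare tin lids are at (446,194), (116,180), (214,147) and (314,143). The red one is at (464,132), the purple one at (89,162) and the tumbler at (385,175). I'll enlarge the candidates to confirm which is which.

```bash
python3 - <<'E'
import cv2,numpy as np
w=cv2.imread('pics/w1.png')
def crop(u,v,n=33): 
    o=w[v-n:v+n,u-n:u+n]; return cv2.resize(o,(396,296),interpolation=cv2.INTER_CUBIC) if 0 else cv2.resize(o,(264,264),interpolation=cv2.INTER_CUBIC)
g=lambda l:np.hstack([crop(*p) for p in l])
cv2.imwrite('pics/crops.png',np.vstack([g([(437,185),(456,131),(124,177)]),g([(216,147),(314,143),(90,162)])]))
E
```

```text
(no output)
```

View pics/crops.png

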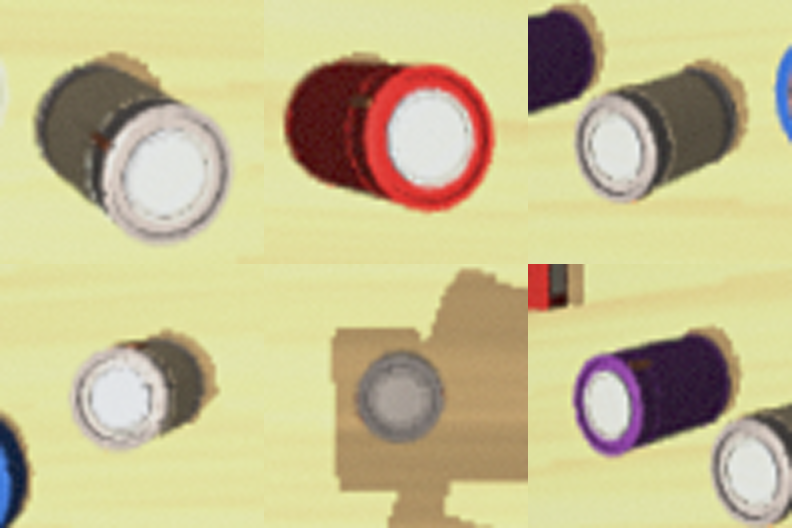

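The crops confirm it: the bare tins with cream labels are at (445,194) xl, (114,181) l, (213,147) m and (315,143) s. The red look-alike (456,131) and the purple one (90,162) are excluded.

```bash
cat >> h.py <<'E'
def wray(c,u,v):
    p=np.array([u-c['cx'],v-c['cy']]); r=np.hypot(*p); th=r/f(c)
    d=np.r_[p/max(r,1e-9)*np.sin(th),np.cos(th)]
    return -c['R'].T@c['t'], c['R'].T@d
def wz(c,u,v,z):
    o,d=wray(c,u,v); return o+d*(z-o[2])/d[2]
def ell(c,mask):
    k=max(cv2.findContours(mask.astype(np.uint8),0,2)[0],key=len); return k[:,0,:].astype(float)
def circ(c,pts,z):
    P=np.array([wz(c,u,v,z)[:2] for u,v in pts])
    A=np.c_[2*P,np.ones(len(P))]; s=np.linalg.lstsq(A,(P**2).sum(1),rcond=None)[0]
    return s[:2],np.sqrt(s[2]+s[0]**2+s[1]**2)
E
python3 - <<'E'
from h import *
import pickle
c,D=pickle.load(open('w1.pkl','rb'))
for n,u,v,z in(('xl',445.2,194.5,.1),('l',114,180.9,.08),('m',213.3,147,.062),('s',315,143,.046)): print(n,wz(c,u,v,z).round(4))
# white saucers by threshold
g=c['img'].min(2); lab=cv2.connectedComponents((g>165).astype(np.uint8))[1]
for u,v in((236,63),(286,59),(337,57),(388,58),(445,194),(114,181),(213,147)):
    m=lab==lab[v,u]; print((u,v),m.sum(),circ(c,ell(c,m),.015) if lab[v,u] else 0)
for q in D['saucer_a']: print('sil',circ(c,ell(c,q['pixels']),.019))
q=D['tumbler'][0]; print(wz(c,q['box'][0]+2,q['box'][1]+2,.06)); print('red',wz(c,464,132,.1),'jar foot',wz(c,181,69,.107))
E
```

```text
xl [ 0.388  -0.3001  0.1   ]
l [0.4111 0.3023 0.08  ]
m [0.462  0.0924 0.062 ]
s [ 0.4635 -0.082   0.046 ]
(236, 63) 1437 (array([0.61101145, 0.06384623]), np.float64(0.03980132636969477))
(286, 59) 1553 (array([ 0.61401772, -0.02834468]), np.float64(0.03989928160076267))
(337, 57) 1565 (array([ 0.61716965, -0.12018633]), np.float64(0.03993084922471723))
(388, 58) 1480 (array([ 0.62018275, -0.21241674]), np.float64(0.039985969988507036))
(445, 194) 2940 (array([ 0.36371894, -0.33248181]), np.float64(0.0935300107881019))
(114, 181) 320 (array([0.39631621, 0.36232292]), np.float64(0.02716173475280269))
(213, 147) 903 (array([0.43968798, 0.19861168]), np.float64(0.06905303089864773))
sil (array([ 0.62021759, -0.21224525]), np.float64(0.04392135223518039))
sil (array([ 0.61707164, -0.1198975 ]), np.float64(0.043382053138660503))
sil (array([ 0.61427377, -0.02860727]), np.float64(0.04385884821060042))
sil (array([0.61083077, 0.06391661]), np.float64(0.043505993980571644))
[ 0.40740791 -0.20597623  0.06      ]
red [ 0.49408766 -0.32573945  0.1       ] jar foot [0.59517248 0.12875181 0.107     ]
```

Request:
drive_tool:
  moves: [0, 0, -0.1208, 0, 0, 12, 1, 0, 0, -0.1208, 0, 0, 12, 1, 0, 0, -0.1208, 0, 0, 12, 1, 0, 0, -0.1208, 0, 0, 12, 1, 0, 0, -0.1208, 0, 0, 12, 1, 0, 0, -0.1208, 0, 0, 12, 1, 0, 0, -0.1208, 0, 0, 12, 1, 0, 0, -0.1208, 0, 0, 12, 1, 0, 0, -0.1208, 0, 0, 12, 1, 0, 0, -0.1208, 0, 0, 12, 1]

```text
time_s: 3.75
tool_pos: [0.4314, -0.0909, 0.2812]
eef_rot: [-0.0, 0.822, 0.569, -0.0]
contact_force: [0.2, -0.1, 0.6]
grip_width: 0.091
```

Request:
drive_tool:
  moves: [0, 0, -0.1208, 0, 0, 12, 1, 0, 0, -0.1208, 0, 0, 12, 1, 0, 0, -0.1208, 0, 0, 12, 1, 0, 0, 0, -36, -7, 0, 1, 0, 0, 0, -36, -7, 0, 1, 0, 0, 0, -36, -7, 0, 1, 0, 0, 0, -35, -7, 0, 1, 0, 0, 0, -35, -8, 0, 1, 0, 0, 0, -34, -8, 0, 1, 0, 0, 0, 0, 0, 0, 1]

```text
time_s: 4.58
tool_pos: [0.3858, -0.3071, 0.2461]
eef_rot: [0.0, 0.709, 0.705, -0.0]
contact_force: [1.2, 0.0, 0.6]
grip_width: 0.0913
```

```bash
python3 - <<'E'
from h import *
s=manip.observe(); print(s['time_s'],s['tool_pos'],s['eef_rot'],s['joints'])
c=manip.camera('wrist'); save(c,'w2.png'); import pickle
D={l:manip.silhouettes(l,'wrist') for l in ('tin_xl','tin_s','saucer_a','tumbler')}
for l in D:
  for q in D[l]: print(l,round(q['score'],2),np.round(q['box'],1))
pickle.dump((c,D),open('w2.pkl','wb'))
E
```

```text
4.5833 [ 0.38578769 -0.30708143  0.2460677 ] [ 4.49860841e-04  7.09204421e-01  7.05002667e-01 -3.56574365e-04] [-7.19137418e-01  2.45378085e-03  2.12469002e+00 -9.11561384e-04
  1.01360080e+00 -7.12713518e-01]
tin_xl 0.91 [409.7 198.6  62.4  66.5]
tin_xl 0.6 [320.1 180.   55.6  66.8]
tin_s 0.98 [379.7  12.6  37.2  22.5]
saucer_a 0.67 [481.6  49.8  54.7  63.1]
saucer_a 0.64 [481.7   9.1  42.8  18.1]
saucer_a 0.63 [486.1 110.4  51.3  58.4]
```

View pics/w2.png

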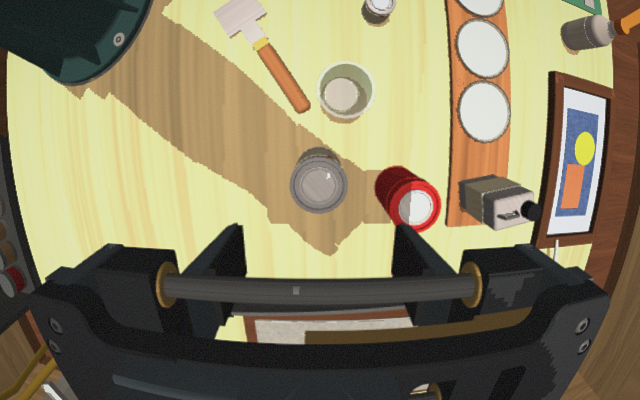

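In this view the xl lid is at (319,186), the tumbler at (345,92), the red lid at (419,207) and the two far saucers at (484,111) and (482,49). I triangulate these against view 1.

```bash
python3 - <<'E'
from h import *
import pickle
a=pickle.load(open('w1.pkl','rb'))[0]; b=pickle.load(open('w2.pkl','rb'))[0]
for n,p,q in(('xl',(445.2,194.5),(319,186)),('red',(464,132),(419,207)),('S4',(388,58),(484,111)),('S3',(337,57.5),(482.5,49))):
    print(n,tri(wray(a,*p),wray(b,*q)))
print('xl@.1',wz(b,319,186,.1))
g=b['img'].min(2); lab=cv2.connectedComponents((g>165).astype(np.uint8))[1]
for u,v in((484,111),(482,49)): print(circ(b,ell(b,lab==lab[v,u]),.015))
C,D=pickle.load(open('d.pkl','rb'))
# fit x,y,z,r,h to wrist(lid+)/scene/side boxes
S,T=C['scene'],C['side']
for n,lid,sb,tb,r,h in(('m',(213.3,147),None,(330.9,215.6,19.7,37.7),.023,.062),('l',(114,180.9),(427.3,216.2,27.8,33.5),(326.5,284.2,32,51.5),.027,.08),('s',(315,143),(292.1,181.1,11.3,20.5),(353.6,179.2,17.3,21.4),.019,.046)):
    x,y,_=wz(a,*lid,h)
    for c,bx in((S,sb),(T,tb)):
        if bx: print(n,'pred',pe(c,cyl(x,y,0,r,h)).round(1),'box',edges(bx).round(1))
        print(proj(c,np.array([[x,y,h]])).round(1))
E
```

```text
xl (array([ 0.38634242, -0.30351264,  0.09298062]), np.float64(0.0006985472862366735))
red (array([ 0.49464491, -0.32312682,  0.10677201]), np.float64(0.001547730680898981))
S4 (array([ 0.61924564, -0.21229012,  0.01601494]), np.float64(0.0005729507750375417))
S3 (array([ 0.6170535 , -0.12124405,  0.01384378]), np.float64(0.0013468375768361995))
xl@.1 [ 0.38655582 -0.30212911  0.1       ]
(array([ 0.62067511, -0.21273518]), np.float64(0.04021930870915373))
(array([ 0.61760735, -0.12035967]), np.float64(0.03981090743270866))
[[345.7 191.5]]
m pred [323.6 344.4 197.3 231. ] box [321.  340.8 196.8 234.4]
[[334.1 203. ]]
l pred [412.6 437.5 197.1 233.3] box [413.4 441.2 199.4 233. ]
[[426.8 204.4]]
l pred [313.2 343.2 252.9 305.1] box [310.5 342.5 258.4 310. ]
[[328.2 262.9]]
s pred [285.7 299.7 169.4 190.2] box [286.5 297.8 170.8 191.4]
[[292.4 173.8]]
s pred [344.7 360.  168.  190.5] box [345.  362.2 168.5 189.9]
[[352.6 171.7]]
```

Everything agrees to within a few mm: the xl lid triangulates to z≈0.093–0.10, the saucer floor to 15 mm and the red lid to 0.107. Now I grasp xl at (0.387, −0.302).

Request:
drive_tool:
  moves: [0, 0, 0, 5, 1, 0, 1, 0, 0, 0, 0, 0, 25, 1, 0, 0, 0, 0, 0, 25, 1, 0, 0, 0, 0, 0, 25, 1, 0, 0, 0, 0, 0, 25, 1, 0, 0, 0, 0, 0, 25, 1, 0, 0, 0, 0, 0, 25, 1, 0, 0, 0, 0, 0, 25, 1, 0, 0, 0, 0, 0, 22, 1, 0, 0, 0, 0, 0, 0, 1]

```text
time_s: 5.67
tool_pos: [0.3873, -0.2941, 0.0458]
eef_rot: [-0.003, 0.707, 0.707, -0.0]
contact_force: [-0.9, 1.5, 0.6]
grip_width: 0.0911
```

Request:
drive_tool:
  moves: [0, 0, 0, 0, 0, 0, -1, 0, 0, 0, 0, 0, 0, -1, 0, 0, 0, 0, 0, 0, -1, 0, 0, 0, 0, 0, 0, -1, 0, 0, 0, 0, 0, 0, -1, 0, 0, 0, 0, 0, 0, -1, 0, 0, 0, 0, 0, 0, -1, 0, 0, 0, 0, 0, 0, -1]

```text
time_s: 6.33
tool_pos: [0.3886, -0.2967, 0.0499]
eef_rot: [0.0, 0.707, 0.707, -0.0]
contact_force: [-5.7, 1.4, 9.7]
grip_width: 0.0618
```

Request:
drive_tool:
  moves: [0, 0, 0, 0, 0, -20, -1, 0, 0, 0, 0, 0, -35, -1, 0, 0, 0, 0, 0, -40, -1, 0, 0, 0, 0, 0, -35, -1, 0, 0, 0, 20, 12, 0, -1, 0, 0, 0, 34, 20, 0, -1, 0, 0, 0, 34, 20, 0, -1, 0, 0, 0, 34, 20, 0, -1, 0, 0, 0, 34, 20, 0, -1, 0, 0, 0, 34, 20, 0, -1]

```text
time_s: 7.17
tool_pos: [0.5013, -0.1047, 0.1796]
eef_rot: [0.0, 0.707, 0.707, 0.0]
contact_force: [2.3, -0.9, -4.2]
grip_width: 0.0614
```

Request:
drive_tool:
  moves: [0, 0, 0, 34, 20, 0, -1, 0, 0, 0, 34, 20, 0, -1, 0, 0, 0, 34, 20, 0, -1, 0, 0, 0, 34, 20, 0, -1, 0, 0, 0, 25, 16, 0, -1, 0, 0, 0, 15, 14, 0, -1, 0, 0, 0, 0, 0, 0, -1, 0, 0, 0, 0, 0, 0, -1, 0, 0, 0, 0, 0, 0, -1]

```text
time_s: 7.92
tool_pos: [0.6102, 0.069, 0.1789]
eef_rot: [-0.0, 0.707, 0.707, -0.0]
contact_force: [-0.2, -0.7, -3.6]
grip_width: 0.0619
```

```bash
python3 - <<'E'
from h import *
s=manip.observe(); print(s['time_s'],s['tool_pos'],s['eef_rot'],s['contact_force'],s['grip_width'])
c=manip.camera('wrist'); save(c,'w3.png')
E
```

```text
7.9167 [0.6102327  0.0689875  0.17891587] [-1.71206920e-04  7.07305507e-01  7.06907934e-01 -2.51117408e-04] [-0.15928727 -0.7142489  -3.6029245 ] 0.06193631438856696
```

View pics/w3.png

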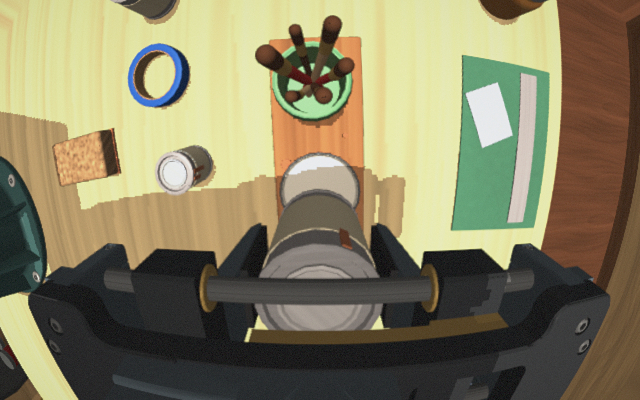

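The tin is held upright above the end saucer by the jar (saucer at (320,185)); m's lid shows at (179,172). Lowering.

Request:
drive_tool:
  moves: [0, 0, 0, 0, 1, 20, -1, 0, 0, 0, 1, 0, 25, -1, 0, 0, 0, 0, 0, 25, -1, 0, 0, 0, 0, 0, 20, -1, 0, 0, 0, 0, 0, 12, -1, 0, 0, 0, 0, 0, 6, -1, 0, 0, 0, 0, 0, 3, -1, 0, 0, 0, 0, 0, 0, -1, 0, 0, 0, 0, 0, 0, -1]

```text
time_s: 8.72
tool_pos: [0.6126, 0.0702, 0.069]
eef_rot: [0.0, 0.707, 0.707, 0.0]
contact_force: [1.1, 0.3, -3.6]
grip_width: 0.0616
```

Request:
drive_tool:
  moves: [0, 0, 0, 0, -1, 2, -1, 0, 0, 0, 0, 0, 1, -1, 0, 0, 0, 0, 0, 0, -1, 0, 0, 0, 0, 0, 0, -1]

```text
time_s: 9.05
tool_pos: [0.611, 0.0703, 0.0652]
eef_rot: [0.0, 0.707, 0.707, 0.0]
contact_force: [-0.1, 0.2, -4.5]
grip_width: 0.0619
```

Request:
drive_tool:
  moves: [0, 0, 0, 0, 0, 1, -1, 0, 0, 0, 0, 0, 0.5, -1, 0, 0, 0, 0, 0, 0, -1, 0, 0, 0, 0, 0, 0, -1]

```text
time_s: 9.38
tool_pos: [0.6112, 0.0704, 0.0649]
eef_rot: [0.0, 0.707, 0.707, 0.0]
contact_force: [-9.2, 0.1, 19.6]
grip_width: 0.0612
```

Contact. Release, then raise straight up.

Request:
drive_tool:
  moves: [0, 0, 0, 0, 0, -1, -1, 0, 0, 0, 0, 0, 0, 1, 0, 0, 0, 0, 0, 0, 1, 0, 0, 0, 0, 0, 0, 1, 0, 0, 0, 0, 0, 0, 1, 0, 0, 0, 0, 0, 0, 1, 0, 0, 0, 0, 0, -20, 1, 0, 0, 0, 0, 0, -40, 1, 0, 0, 0, 0, 0, -40, 1, 0, 0, 0, 0, 0, -40, 1]

```text
time_s: 10.22
tool_pos: [0.6105, 0.0703, 0.2058]
eef_rot: [-0.0, 0.707, 0.707, -0.0]
contact_force: [0.9, -0.9, 0.0]
grip_width: 0.0915
```

Request:
drive_tool:
  moves: [0, 0, 0, 0, -40, -8, 1, 0, 0, 0, 0, -40, -8, 1, 0, 0, 0, 33, -20, -8, 1, 0, 0, 0, 33, -17, -8, 1, 0, 0, 0, 33, -17, 0, 1, 0, 0, 0, 33, -17, 0, 1, 0, 0, 0, 33, -17, 0, 1, 0, 0, 0, 33, -17, 0, 1, 0, 0, 0, 34, -15, 0, 1, 0, 0, 0, 0, 0, 0, 1]

```text
time_s: 11.05
tool_pos: [0.409, 0.3065, 0.2367]
eef_rot: [-0.0, 0.706, 0.708, 0.0]
contact_force: [1.0, 0.4, 0.4]
grip_width: 0.0911
```

Request:
drive_tool:
  moves: [0, 0, 0, 0, 0, 0, 1, 0, 0, 0, 0, 0, 0, 1]

```text
time_s: 11.22
tool_pos: [0.411, 0.3023, 0.2363]
eef_rot: [0.0, 0.707, 0.707, -0.0]
contact_force: [0.2, 0.1, 0.1]
grip_width: 0.0912
```

```bash
python3 - <<'E'
from h import *
s=manip.observe(); print(s['time_s'],s['tool_pos'],s['eef_rot'],s['grip_width'])
c=manip.camera('wrist'); save(c,'w4.png'); import pickle
D={l:manip.silhouettes(l,'wrist') for l in ('tin_xl','tin_s')}
for l in D:
  for q in D[l]: print(l,round(q['score'],2),np.round(q['box'],1))
pickle.dump((c,D),open('w4.pkl','wb'))
E
```

```text
11.2167 [0.41103006 0.30225817 0.23632602] [ 5.67750121e-05  7.07047028e-01  7.07166512e-01 -1.43257728e-04] 0.09117062077824481
tin_s 0.95 [321.  178.1  48.8  54.2]
tin_s 0.83 [354.6  92.4  52.7  50.8]
tin_s 0.64 [353.9 320.   35.5  25.7]
```

View pics/w4.png

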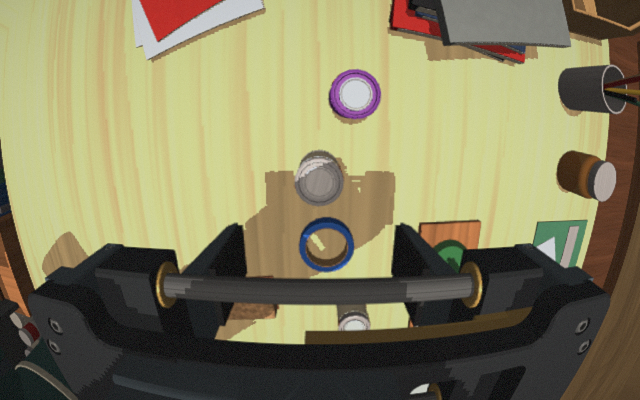

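Here l's lid is at (320,181), the tape at (327,244), purple at (355,94) and m's lid at (353,320).

```bash
python3 - <<'E'
from h import *
import pickle
a=pickle.load(open('w1.pkl','rb'))[0]; b=pickle.load(open('w4.pkl','rb'))[0]
print(tri(wray(a,114,180.9),wray(b,320,181)),wz(b,320,181,.08),tri(wray(a,213.3,147),wray(b,353,321)),'tape',wz(b,327,244,.024),'purp',wz(b,355,94,.08))
E
```

```text
(array([0.41123561, 0.30849697, 0.07254801]), np.float64(0.003348740829178744)) [0.4128383  0.31048575 0.08      ] (array([0.46097525, 0.0976078 , 0.04745007]), np.float64(0.0008212546881941467)) tape [0.42273972 0.21147164 0.024     ] purp [0.44914601 0.40403379 0.08      ]
```

Request:
drive_tool:
  moves: [0, 0, 0, 7, 1, 5, 1, 0, 0, 0, 0, 0, 25, 1, 0, 0, 0, 0, 0, 30, 1, 0, 0, 0, 0, 0, 30, 1, 0, 0, 0, 0, 0, 30, 1, 0, 0, 0, 0, 0, 30, 1, 0, 0, 0, 0, 0, 28, 1, 0, 0, 0, 0, 0, 25, 1, 0, 0, 0, 0, 0, 0, 1, 0, 0, 0, 0, 0, 0, -1]

```text
time_s: 12.2
tool_pos: [0.4117, 0.3088, 0.0327]
eef_rot: [-0.0, 0.708, 0.707, -0.001]
contact_force: [-0.3, -0.0, 0.5]
grip_width: 0.0871
```

Request:
drive_tool:
  moves: [0, 0, 0, 0, 0, 0, -1, 0, 0, 0, 0, 0, 0, -1, 0, 0, 0, 0, 0, 0, -1, 0, 0, 0, 0, 0, 0, -1, 0, 0, 0, 0, 0, 0, -1, 0, 0, 0, 0, 0, 0, -1, 0, 0, 0, 0, 0, 0, -1, 0, 0, 0, 0, 0, 0, -1]

```text
time_s: 12.87
tool_pos: [0.4123, 0.3097, 0.0342]
eef_rot: [0.0, 0.707, 0.707, 0.0]
contact_force: [-3.1, -1.0, 11.5]
grip_width: 0.0536
```

Request:
drive_tool:
  moves: [0, 0, 0, 0, 0, -20, -1, 0, 0, 0, 0, 0, -40, -1, 0, 0, 0, 0, 0, -40, -1, 0, 0, 0, 0, 0, -40, -1, 0, 0, 0, 0, 0, -30, -1, 0, 0, 0, -20, 8, 0, -1, 0, 0, 0, -36, 14, 0, -1, 0, 0, 0, -36, 14, 0, -1, 0, 0, 0, -36, 14, 0, -1, 0, 0, 0, -30, 22, 0, -1]

```text
time_s: 13.7
tool_pos: [0.483, 0.1492, 0.2035]
eef_rot: [-0.0, 0.707, 0.707, -0.0]
contact_force: [-0.4, 1.1, -3.0]
grip_width: 0.0533
```

Request:
drive_tool:
  moves: [0, 0, 0, -30, 22, 0, -1, 0, 0, 0, -30, 22, 0, -1, 0, 0, 0, -30, 22, 0, -1, 0, 0, 0, -30, 22, 0, -1, 0, 0, 0, -30, 22, 0, -1, 0, 0, 0, -20, 14, 0, -1, 0, 0, 0, -10, 6, 0, -1, 0, 0, 0, 0, 0, 0, -1, 0, 0, 0, 0, 0, 0, -1, 0, 0, 0, 0, 0, 0, -1]

```text
time_s: 14.53
tool_pos: [0.613, -0.0278, 0.2033]
eef_rot: [-0.0, 0.707, 0.707, -0.0]
contact_force: [0.7, 0.8, -2.6]
grip_width: 0.0535
```

```bash
python3 - <<'E'
from h import *
s=manip.observe(); print(s['time_s'],s['tool_pos'],s['contact_force'],s['grip_width'])
c=manip.camera('wrist'); save(c,'w5.png'); import pickle; pickle.dump(c,open('w5.pkl','wb'))
E
```

```text
14.5333 [ 0.61299684 -0.02775131  0.20325769] [ 0.70623956  0.82783877 -2.63311588] 0.053491583077395
```

View pics/w5.png

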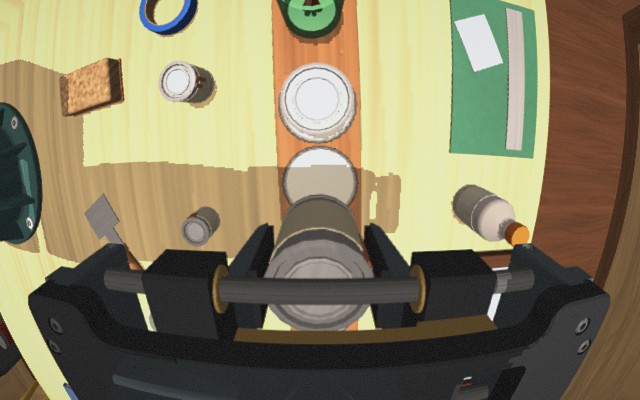

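xl stands inside its saucer (lid at (321,97), saucer around (317,102)). l is held over the next saucer, with m's lid at (180,81) and s's lid at (196,229).

```bash
python3 - <<'E'
from h import *
import pickle
b=pickle.load(open('w5.pkl','rb')); a=pickle.load(open('w1.pkl','rb'))[0]
print('xl',wz(b,321,97,.115),'m',wz(b,180,81,.062),'s',wz(b,196,229,.046), tri(wray(a,213.3,147),wray(b,180,81)),tri(wray(a,315,143),wray(b,196,229)))
E
```

```text
xl [0.61511056 0.06656879 0.115     ] m [0.46672774 0.09439684 0.062     ] s [ 0.46604231 -0.07713653  0.046     ] (array([0.46100209, 0.09625737, 0.05023635]), np.float64(0.0006187848368140822)) (array([ 0.46208935, -0.08148036,  0.03604302]), np.float64(0.0013306603349908547))
```

Request:
drive_tool:
  moves: [0, 0, 0, -1, 1, 20, -1, 0, 0, 0, 0, 0, 40, -1, 0, 0, 0, 0, 0, 35, -1, 0, 0, 0, 0, 0, 25, -1, 0, 0, 0, 0, 0, 15, -1, 0, 0, 0, 0, 0, 10, -1, 0, 0, 0, 0, 0, 6, -1, 0, 0, 0, 0, 0, 2, -1, 0, 0, 0, 0, 0, 0, -1, 0, 0, 0, 0, 0, 0, -1]

```text
time_s: 15.42
tool_pos: [0.6157, -0.0297, 0.0517]
eef_rot: [0.001, 0.707, 0.707, 0.001]
contact_force: [-0.5, 0.1, -2.1]
grip_width: 0.0534
```

Request:
drive_tool:
  moves: [0, 0, 0, 0, 0, 1, -1, 0, 0, 0, 0, 0, 1, -1, 0, 0, 0, 0, 0, 0, -1, 0, 0, 0, 0, 0, 0, -1]

```text
time_s: 15.75
tool_pos: [0.6155, -0.0298, 0.0492]
eef_rot: [0.0, 0.707, 0.707, 0.0]
contact_force: [-0.7, -0.8, 6.6]
grip_width: 0.0536
```

Contact. Release and raise.

Request:
drive_tool:
  moves: [0, 0, 0, 0, 0, 0, 1, 0, 0, 0, 0, 0, 0, 1, 0, 0, 0, 0, 0, 0, 1, 0, 0, 0, 0, 0, 0, 1, 0, 0, 0, 0, 0, 0, 1, 0, 0, 0, 0, 0, -20, 1, 0, 0, 0, 0, 0, -40, 1, 0, 0, 0, 0, 0, -40, 1, 0, 0, 0, 0, 0, -30, 1, 0, 0, 0, 0, 0, -20, 1]

```text
time_s: 16.58
tool_pos: [0.6159, -0.0298, 0.202]
eef_rot: [0.001, 0.707, 0.707, 0.001]
contact_force: [0.3, 0.4, 0.3]
grip_width: 0.0914
```

Request:
drive_tool:
  moves: [0, 0, 0, 25, -30, 0, 1, 0, 0, 0, 25, -31, 0, 1, 0, 0, 0, 25, -31, 0, 1, 0, 0, 0, 25, -31, 0, 1, 0, 0, 0, 26, -29, 0, 1, 0, 0, 0, 0, 0, 0, 1, 0, 0, 0, 0, 0, 0, 1, 0, 0, 0, 0, 0, 0, 1]

```text
time_s: 17.25
tool_pos: [0.4635, 0.0964, 0.1988]
eef_rot: [0.0, 0.707, 0.707, 0.0]
contact_force: [-0.5, 0.3, -0.2]
grip_width: 0.0914
```

```bash
python3 - <<'E'
from h import *
s=manip.observe(); print(s['time_s'],s['tool_pos'],s['contact_force'],s['grip_width'])
c=manip.camera('wrist'); save(c,'w6.png'); import pickle; pickle.dump(c,open('w6.pkl','wb'))
for q in manip.silhouettes('tin_m','wrist'): print(round(q['score'],2),np.round(q['box'],1))
E
```

```text
17.25 [0.46354402 0.09641801 0.19878507] [-0.4631375   0.25120696 -0.15295273] 0.09135101992751439
0.88 [317.7 190.6  48.2  50. ]
0.77 [318.5 317.   29.7  21.6]
```

View pics/w6.png

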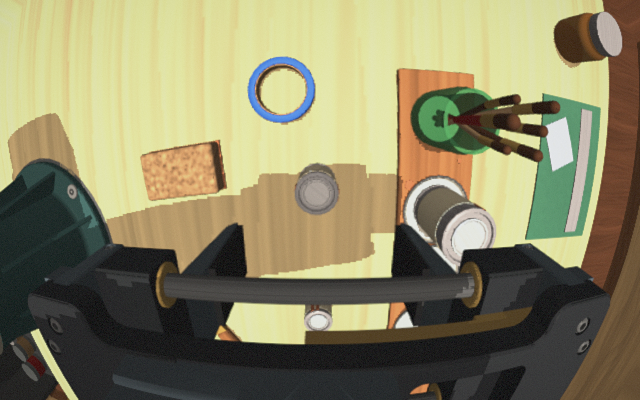

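```bash
python3 - <<'E'
from h import *
import pickle
b=pickle.load(open('w6.pkl','rb')); w5=pickle.load(open('w5.pkl','rb'))
print(wz(b,317,192,.062),tri(wray(b,317,192),wray(w5,180,81)),'s',wz(b,318,321,.046),tri(wray(b,318,321),wray(w5,196,229)))
E
```

```text
[0.46231383 0.0974279  0.062     ] (array([0.46243937, 0.09539398, 0.05327294]), np.float64(0.0005133703545566438)) s [ 0.46330375 -0.07872202  0.046     ] (array([ 0.46403523, -0.0790878 ,  0.04382162]), np.float64(0.0025800270962914344))
```

Request:
drive_tool:
  moves: [0, 0, 0, 0.5, -1, 17, 1, 0, 0, 0, 0, 0, 35, 1, 0, 0, 0, 0, 0, 35, 1, 0, 0, 0, 0, 0, 35, 1, 0, 0, 0, 0, 0, 30, 1, 0, 0, 0, 0, 0, 25, 1, 0, 0, 0, 0, 0, 0, 1, 0, 0, 0, 0, 0, 0, -1, 0, 0, 0, 0, 0, 0, -1, 0, 0, 0, 0, 0, 0, -1]

```text
time_s: 18.18
tool_pos: [0.4633, 0.0969, 0.023]
eef_rot: [0.001, 0.707, 0.707, 0.001]
contact_force: [0.4, 0.3, -0.5]
grip_width: 0.0741
```

Request:
drive_tool:
  moves: [0, 0, 0, 0, 0, 0, -1, 0, 0, 0, 0, 0, 0, -1, 0, 0, 0, 0, 0, 0, -1, 0, 0, 0, 0, 0, 0, -1, 0, 0, 0, 0, 0, 0, -1, 0, 0, 0, 0, 0, 0, -1, 0, 0, 0, 0, 0, 0, -1, 0, 0, 0, 0, 0, 0, -1]

```text
time_s: 18.85
tool_pos: [0.4622, 0.097, 0.0218]
eef_rot: [0.0, 0.707, 0.707, 0.0]
contact_force: [-2.2, -0.3, 9.1]
grip_width: 0.0453
```

Request:
drive_tool:
  moves: [0, 0, 0, 0, 0, -20, -1, 0, 0, 0, 0, 0, -40, -1, 0, 0, 0, 0, 0, -40, -1, 0, 0, 0, 0, 0, -40, -1, 0, 0, 0, 0, 0, -20, -1, 0, 0, 0, -27, 19, 0, -1, 0, 0, 0, -33, 23, 0, -1, 0, 0, 0, -33, 23, 0, -1, 0, 0, 0, -33, 23, 0, -1, 0, 0, 0, -33, 23, 0, -1]

```text
time_s: 19.68
tool_pos: [0.5735, -0.0639, 0.1814]
eef_rot: [-0.0, 0.707, 0.707, 0.0]
contact_force: [1.1, 0.3, -0.4]
grip_width: 0.0455
```

Request:
drive_tool:
  moves: [0, 0, 0, -33, 23, 0, -1, 0, 0, 0, -25, 20, 0, -1, 0, 0, 0, 0, 0, 20, -1, 0, 0, 0, 0, 0, 30, -1, 0, 0, 0, 0, 0, 30, -1, 0, 0, 0, 0, 0, 30, -1, 0, 0, 0, 0, 0, 20, -1, 0, 0, 0, 0, 0, 10, -1, 0, 0, 0, 0, 0, 2, -1, 0, 0, 0, 0, 0, 0, -1]

```text
time_s: 20.52
tool_pos: [0.6158, -0.1201, 0.0395]
eef_rot: [-0.0, 0.707, 0.707, -0.0]
contact_force: [-0.4, -1.1, -1.0]
grip_width: 0.0454
```

Request:
drive_tool:
  moves: [0, 0, 0, 0, 0, 0, -1, 0, 0, 0, 0, 0, 0, -1]

```text
time_s: 20.68
tool_pos: [0.6168, -0.1204, 0.041]
eef_rot: [0.001, 0.707, 0.707, 0.001]
contact_force: [-0.5, 0.1, -2.3]
grip_width: 0.0456
```

Expected touch is near 0.037, so I lower gently.

Request:
drive_tool:
  moves: [0, 0, 0, 0, 0, 2, -1, 0, 0, 0, 0, 0, 1, -1, 0, 0, 0, 0, 0, 0, -1, 0, 0, 0, 0, 0, 0, -1]

```text
time_s: 21.02
tool_pos: [0.6162, -0.1203, 0.0369]
eef_rot: [0.0, 0.707, 0.707, 0.0]
contact_force: [-0.2, -0.3, 3.3]
grip_width: 0.0457
```

Request:
drive_tool:
  moves: [0, 0, 0, 0, 0, 0, 1, 0, 0, 0, 0, 0, 0, 1, 0, 0, 0, 0, 0, 0, 1, 0, 0, 0, 0, 0, 0, 1, 0, 0, 0, 0, 0, 0, 1, 0, 0, 0, 0, 0, -20, 1, 0, 0, 0, 0, 0, -40, 1, 0, 0, 0, 0, 0, -40, 1, 0, 0, 0, 0, 0, -40, 1, 0, 0, 0, 0, 0, -20, 1]

```text
time_s: 21.85
tool_pos: [0.6173, -0.1205, 0.2013]
eef_rot: [0.002, 0.707, 0.707, 0.001]
contact_force: [0.2, -0.8, 1.0]
grip_width: 0.0919
```

Request:
drive_tool:
  moves: [0, 0, 0, 8, -33, 0, 1, 0, 0, 0, 8, -33, 0, 1, 0, 0, 0, 8, -33, 0, 1, 0, 0, 0, 8, -33, 0, 1, 0, 0, 0, 9, -21, 0, 1, 0, 0, 0, 0, 0, 0, 1, 0, 0, 0, 0, 0, 0, 1, 0, 0, 0, 0, 0, 0, 1]

```text
time_s: 22.52
tool_pos: [0.4637, -0.0793, 0.1969]
eef_rot: [0.0, 0.707, 0.707, 0.0]
contact_force: [0.2, -0.5, -0.1]
grip_width: 0.0911
```

```bash
python3 - <<'E'
from h import *
s=manip.observe(); print(s['time_s'],s['tool_pos'],s['contact_force'],s['grip_width'])
c=manip.camera('wrist'); save(c,'w7.png'); import pickle; pickle.dump(c,open('w7.pkl','wb'))
for q in manip.silhouettes('tin_s','wrist'): print(round(q['score'],2),np.round(q['box'],1))
E
```

```text
22.5167 [ 0.46371021 -0.0793173   0.19685776] [ 0.2418461  -0.53344177 -0.06012109] 0.09106620547857486
0.95 [461.  151.6  72.6  58. ]
0.85 [449.4 228.6  59.6  52.8]
```

View pics/w7.png

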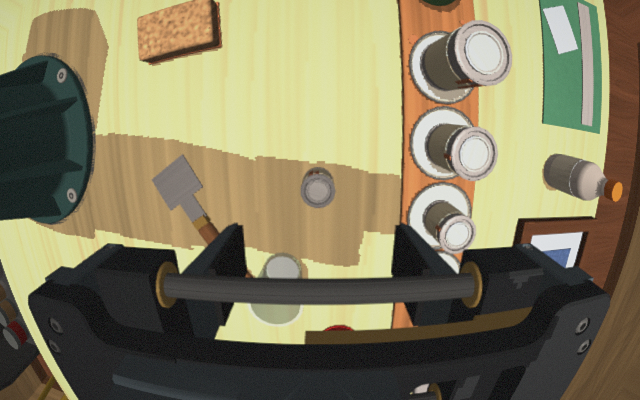

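The three tins stand in their saucers, at (484,52), (473,152) and (457,233). s's lid is at (318,189) and the tumbler at (277,290).

```bash
python3 - <<'E'
from h import *
import pickle
b=pickle.load(open('w7.pkl','rb'))
print(wz(b,318,189,.046),'xl',wz(b,484,52,.115),'l',wz(b,473,152,.095),'m',wz(b,456.5,233,.077))
E
```

```text
[ 0.46352814 -0.0786569   0.046     ] xl [0.61015519 0.06509887 0.115     ] l [ 0.6125265  -0.02872866  0.095     ] m [ 0.61387144 -0.11911834  0.077     ]
```

Request:
drive_tool:
  moves: [0, 0, 0, 0.5, 0, 20, 1, 0, 0, 0, 0, 0, 35, 1, 0, 0, 0, 0, 0, 35, 1, 0, 0, 0, 0, 0, 35, 1, 0, 0, 0, 0, 0, 35, 1, 0, 0, 0, 0, 0, 20, 1, 0, 0, 0, 0, 0, 5, 1, 0, 0, 0, 0, 0, 0, 1, 0, 0, 0, 0, 0, 0, -1, 0, 0, 0, 0, 0, 0, -1]

```text
time_s: 23.45
tool_pos: [0.4641, -0.0789, 0.0128]
eef_rot: [0.001, 0.707, 0.707, 0.001]
contact_force: [-0.7, 0.0, 0.1]
grip_width: 0.0805
```

Request:
drive_tool:
  moves: [0, 0, 0, 0, 0, 0, -1, 0, 0, 0, 0, 0, 0, -1, 0, 0, 0, 0, 0, 0, -1, 0, 0, 0, 0, 0, 0, -1, 0, 0, 0, 0, 0, 0, -1, 0, 0, 0, 0, 0, 0, -1, 0, 0, 0, 0, 0, 0, -1, 0, 0, 0, 0, 0, 0, -1, 0, 0, 0, 0, 0, 0, -1]

```text
time_s: 24.2
tool_pos: [0.4629, -0.0786, 0.0115]
eef_rot: [-0.0, 0.707, 0.707, 0.0]
contact_force: [-1.4, 0.3, 4.7]
grip_width: 0.0374
```

Request:
drive_tool:
  moves: [0, 0, 0, 0, 0, -20, -1, 0, 0, 0, 0, 0, -40, -1, 0, 0, 0, 0, 0, -40, -1, 0, 0, 0, 0, 0, -40, -1, 0, 0, 0, 0, 0, -25, -1, 0, 0, 0, -20, 23, 0, -1, 0, 0, 0, -25, 30, 0, -1, 0, 0, 0, -25, 30, 0, -1, 0, 0, 0, -25, 30, 0, -1, 0, 0, 0, -25, 30, 0, -1]

```text
time_s: 25.03
tool_pos: [0.6068, -0.2, 0.1761]
eef_rot: [-0.0, 0.707, 0.707, -0.0]
contact_force: [0.8, 0.3, -0.0]
grip_width: 0.0371
```

Request:
drive_tool:
  moves: [0, 0, 0, -13, 14, 0, -1, 0, 0, 0, 0, 0, 20, -1, 0, 0, 0, 0, 0, 30, -1, 0, 0, 0, 0, 0, 30, -1, 0, 0, 0, 0, 0, 30, -1, 0, 0, 0, 0, 0, 20, -1, 0, 0, 0, 0, 0, 13, -1, 0, 0, 0, 0, 0, 3, -1, 0, 0, 0, 0, 0, 0, -1, 0, 0, 0, 0, 0, 0, -1]

```text
time_s: 25.87
tool_pos: [0.6205, -0.2119, 0.0315]
eef_rot: [0.001, 0.707, 0.707, 0.0]
contact_force: [0.0, 0.5, 0.4]
grip_width: 0.0378
```

Request:
drive_tool:
  moves: [0, 0, 0, 0, 0, 0, -1, 0, 0, 0, 0, 0, 0, -1]

```text
time_s: 26.03
tool_pos: [0.6206, -0.212, 0.0318]
eef_rot: [0.001, 0.707, 0.707, 0.0]
contact_force: [0.3, -0.6, -1.6]
grip_width: 0.0371
```

Request:
drive_tool:
  moves: [0, 0, 0, 0, 0, 3, -1, 0, 0, 0, 0, 0, 2, -1, 0, 0, 0, 0, 0, 0, -1, 0, 0, 0, 0, 0, 0, -1]

```text
time_s: 26.37
tool_pos: [0.6202, -0.2119, 0.0264]
eef_rot: [0.0, 0.707, 0.707, 0.0]
contact_force: [-4.1, 1.4, 10.8]
grip_width: 0.0377
```

Request:
drive_tool:
  moves: [0, 0, 0, 0, 0, 0, 1, 0, 0, 0, 0, 0, 0, 1, 0, 0, 0, 0, 0, 0, 1, 0, 0, 0, 0, 0, 0, 1, 0, 0, 0, 0, 0, 0, 1, 0, 0, 0, 0, 0, -20, 1, 0, 0, 0, 0, 0, -40, 1, 0, 0, 0, 0, 0, -40, 1, 0, 0, 0, 0, 0, -40, 1, 0, 0, 0, 0, 0, -40, 1]

```text
time_s: 27.2
tool_pos: [0.6194, -0.2115, 0.2072]
eef_rot: [-0.0, 0.707, 0.707, -0.0]
contact_force: [0.6, -0.2, 0.2]
grip_width: 0.0913
```

Request:
drive_tool:
  moves: [0, 0, 0, 0, 0, -40, 1, 0, 0, 0, 0, 0, -40, 1, 0, 0, 0, 0, 0, -40, 1, 0, 0, 0, 0, -30, 0, 1, 0, 0, 0, 0, -30, 0, 1, 0, 0, 0, 0, -30, 0, 1, 0, 0, 0, 0, 0, 0, 1, 0, 0, 0, 0, 0, 0, 1, 0, 0, 0, 0, 0, 0, 1]

```text
time_s: 27.95
tool_pos: [0.5301, -0.2118, 0.3257]
eef_rot: [0.0, 0.707, 0.707, 0.0]
contact_force: [-0.4, -0.4, -0.1]
grip_width: 0.0914
```

```bash
python3 - <<'E'
from h import *
s=manip.observe(); print(s['time_s'],s['tool_pos'],s['contact_force'])
w=manip.camera('wrist'); c=manip.camera('scene')
cv2.imwrite('pics/f1.png',np.vstack([w['img'][:,:,::-1][:290],cv2.resize(c['img'][120:290,130:450,::-1],(640,340))[:310]]))
import pickle; pickle.dump(w,open('w8.pkl','wb'))
for u,v,z in((0,0,0),): pass
E
```

```text
27.95 [ 0.53011527 -0.21177729  0.32568971] [-0.39815689 -0.41420258 -0.10575134]
```

View pics/f1.png

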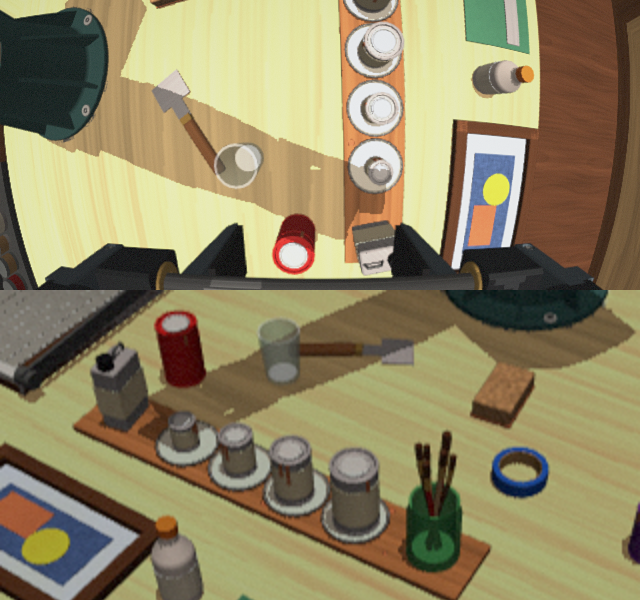

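All four tins stand in order in their saucers. In this view s's lid is at (379,171), m's at (380,109) and l's at (383,42), and the jar and tumbler are standing. I check the numbers and then hand in.

```bash
python3 - <<'E'
from h import *
import pickle
b=pickle.load(open('w8.pkl','rb'))
for n,u,v,z,t in(('s',379,171,.061,(.620,-.2123)),('m',380.5,109,.077,(.617,-.120)),('l',383,42,.095,(.614,-.0285))):
    p=wz(b,u,v,z); print(n,p,'off mm',((p[:2]-t)*1000).round(1))
manip.sign_off(); print(manip.observe()['time_s'])
E
```

```text
s [ 0.6178621  -0.21210368  0.061     ] off mm [-2.1  0.2]
m [ 0.61419966 -0.12320331  0.077     ] off mm [-2.8 -3.2]
l [ 0.61373166 -0.03357038  0.095     ] off mm [-0.3 -5.1]
the job is handed in; nothing more can be done
the job is handed in; nothing more can be done
```

All four paint tins stand upright on the drip saucers, largest next to the jar of brushes and smallest at the far end. I handed the job in after about 28 s of robot time, with the gripper open and well clear of everything.

- **Centring:** my last wrist views put each tin within about 5 mm of its saucer's middle, against about 20 mm of room between the smallest and the rim and 11 mm for the largest.
- **Where the views disagreed:** the one before that had put `tin_l` and `tin_m` within about 3 mm. The last put them 5 mm and 4 mm off, mostly along the row. I read the lid positions by eye, so that difference is at the level of the measuring error. I last measured `tin_xl` before placing `tin_s`: one view had it within about 1.5 mm, an earlier one about 5 mm off. I did not re-measure it at the end, but the final picture shows it upright in its saucer.
- **Other things:** the final pictures show the jar of brushes and the glass tumbler standing where they were. I left the red and purple look-alikes alone. No reading at the end of a move passed about 22 N.

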